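# Hang the filter caddy on the twin-pin stand beside the microscope

### The job

Pick up the filter caddy by its fin and hang it on the black stand, its open front facing the same way as the stand's front: lower its two keyholes gently over the two brass pin heads until its blue plate rests flat on the ledges, then slide it to the stand's left, under the heads, until it stops, and let go. The pins can be set nearer to or further from the stand's front, so find them carefully and never force the caddy against the stand. Do not disturb the other things on the bench.

Things in the scene. Friction and masses are not known exactly. Their poses are not given: they have to be found in the camera images.
- caddy_fin (a point): Centre of the grip fin of the filter caddy (loose, 0.25 to 0.5 kg): upright blue tab 40 (x) x 12 (y) x 50 (z) mm on the middle of a blue plate. Axes: x from the caddy's open front (coloured round filters) to its back, y to its left, z up. The plate's top is 25 mm and its underside 31 mm below this point; the caddy's bottom 101 mm below.
- stand_top (a point): Midway between the stand's two black ledges, level with their tops; same axes as the stand. Two brass pins stand on the ledges at y = +60 and -60 mm, both at one x, set anywhere from -16 to +16 mm and not measured: find it by touch or sight. Caddy goes on with its fin at y = -8 mm and ends at y = +8 mm (pins at slot ends); when it rests on the ledges its fin centre is 31 mm above.
- stand: Stand fixed to the bench; origin under its centre; x from its front to its back, y to its left; a brass cross-bar runs along its back. Base 120 x 200 mm. Ledge tops 110 mm up; ledges 120 (x) x 50 (y) mm, 80 mm apart (the caddy's box hangs between). Rigid pins: shaft 6 mm diameter; head 14 mm diameter, its underside 9 mm and top 15 mm above the ledge, top 1.5 mm tapered to 11 mm.
- caddy: The same caddy, same axes; origin under its centre. White box 50 (x) x 48 (y) x 70 mm high, on it the blue plate 70 (x) x 166 (y) x 6 mm. Through the plate go two keyholes, both at x = 0: entry holes 16.5 mm square centred at y = +68 and y = -52 mm; from each a slot 10.5 mm wide (in x) runs towards -y and ends 19 mm from the hole's centre.
- oil_bottle: Bystander: small amber bottle, 32 mm diameter, 70 mm high; origin under its centre.
- slide_box: Bystander: flat blue slide box 85 x 160 x 32 mm; origin under its centre.
- petri_dish: Bystander: glass dish, 90 mm diameter, 15 mm high; origin under its centre.
- objective: Bystander: steel objective lens with a yellow ring, 30 mm diameter, 50 mm high; origin under its centre.
- sample_jar: Bystander: clear jar with a white lid, 56 mm diameter, 65 mm high; origin under its centre.
- tissue_pack: Bystander: white paper pack 70 x 100 x 18 mm; origin under its centre.
- beaker: Bystander: glass beaker, 60 mm diameter, 80 mm high; origin under its centre.
Not all that is in view belongs to the job. Leave any pink or turquoise look-alike of the caddy alone.

How it is judged:
By the outcome, as a careful person would: the job done as asked, in the order asked, and still so for the second after the job is handed in, with the robot touching nothing.
It also fails if it takes over 72 s, if anything falls off the work surface, if the arm or the gripper's body presses on something with over 40 N, if the wrist force passes 120 N, or if a joint passes its speed limit or range.

### The arm

A 6-joint arm with a two-finger parallel gripper is mounted at the origin on the work surface. World frame = base frame: x ahead of the robot, y to its left, z up, the work surface at z = 0. Lengths are in m, angles in rad, forces in N, time in s.
With the tool pointing down it reaches from about 0.25 to 0.725 m from the base axis. Payload 9.7 kg.
Tool frame: the origin (TCP) lies on the centre line of the jaws, within the pads' length; the fingertips stand 25 mm ahead of it and the grasp point (between the pads) lies 6 mm ahead of it (ctrl.nose_length is the distance from the TCP to the fingertips, in m); z points along the fingers, y is the line along which they close (so a half turn about z gives the same grasp; the last joint's range is limited). The gripper opens to 85 mm and grips with 20 to 120 N. Pads are 22 mm wide; open, the fingers measure 114 mm over their backs; the gripper's body (76 mm by 85 mm) begins 54 mm behind the grasp point. The pads swing forward as they close: fully open they stand 13 mm farther back than shut.
Start: joints at [1.326, 0.087, 0.176, 1.66, 0, 1.571], TCP at [0.133, 0.534, 0.256] pointing down, gripper open.
Joint ranges: [-3.13, 3.13], [-0.85, 1.81], [-1.15, 1.24], [-2.2, 2.28], [-1.44, 1.52], [-3.14, 3.14]. Speed limits (rad/s): [2.22, 2.22, 2.57, 3.14, 3.14, 3.14].

### API

Orientations are given as a unit quaternion [x, y, z, w].
In Python, from cell import monitor, eyes, job, ctrl gives the robot as it stands.
- The arm moves only by the tool play_rows, never from a script. Its arguments are lists of equal length, an entry for each row: "dp": the shift along the tool's x, y, z in m, a list of three; "rotation": the turn, a rotation vector about the tool's x, y, z in degrees, a list of three. In form: {"dp": [[dx, dy, dz], ...], "rotation": [[ax, ay, az], ...]}. A call has 1 to 8 rows; each row shifts and turns the commanded pose from where the row before left it, along the tool's axes as they then stand; what a row does not reach is not made up. A row lasts 1/10 s, in which the tool goes at most 50 mm and 8.59 degrees, less where a joint would pass 70% of its speed; a pose out of reach is approached as far as the arm can. A call is refused whole if a number of a shift passes 0.05 or a number of a turn 8.59, either way. A call with a gripper value outside its range is refused whole. "fingers" is the closure, from 0 (fully open) to 1 (shut), set as the call begins (left out, the last holds). The fingers move at their own pace and stop on an object; the grip force is fixed at half the most. Time passes only in rows, so rows that do not move let the fingers close. It gives the time, the measured TCP pose, the force, the opening and the grip force at its end, in the units of the state.
- monitor.read_state(): the state, without advancing time (a new reading comes with each control period).
- eyes.grab_frame(name): name is "scene" or "top"; returns a dict with "img" (480x640x3 uint8, red, green, blue), "mtx" (3x3 intrinsics, pixels), "k1" (the pictures are not rectified: a ray, as slopes to the right and down, at radius r is drawn at 1 + k1 r^2 times it, then the intrinsics apply), "view" (4x4, takes a point from world to camera coordinates). Camera axes: x right, y down, z forward; pixel columns grow to the right and rows downward; lengths in m; the calibration is good to about 2 mm. A picture is of the moment at which its call begins. There is no depth.
- job.hand_in(): hands the job in; it is judged then, once.
The state is a dict: "clock": time; "q": joint angles; "qd": joint speeds; "joint_efforts": joint torques, N m; "ee_pos": TCP position; "ee_rot": TCP orientation; "contact_force": force on the tool from outside, world axes, zero at the start; "wrist_torque": the same for the moment, N m; "grip_width": finger opening in m; "gripper_force": force on a finger pad.
Only numpy, scipy, OpenCV 4.12 (cv2) and the standard library are available. Lean on these libraries where they do the work, as an engineer would, in place of code of your own. Each camera call takes 0.05 s, during which the arm holds its last target. There are 200 camera calls.

## Working session

There is one attempt and no reset: what is moved stays moved. The work goes in short steps, Python scripts to look and compute and a tool call to move; the robot and the scene stay as the last step left them, time stands still between calls to the robot, and variables do not carry over. Pictures are saved under pics/ and viewed, at most 10 in all, crops included, and the job is handed in when it is done.

Besides the shell and the picture viewer there is one more tool, called as name(argument=value, ...) on one line, values as JSON. play_rows: Moves the arm, as the interface text tells. Its arguments: {"type":"object","properties":{"dp":{"type":"array","items":{"type":"array","items":{"type":"number"}}},"rotation":{"type":"array","items":{"type":"array","items":{"type":"number"}}},"fingers":{"type":"number"}},"required":["dp","rotation"]}

```bash
ls; mkdir -p pics
python3 - <<'E'
from cell import monitor, eyes, job, ctrl
import cv2, numpy as np
s=monitor.read_state()
for k,v in s.items(): print(k,np.round(v,4))
print(ctrl.nose_length)
for n in ("scene","top"):
    f=eyes.grab_frame(n); cv2.imwrite(f"pics/{n}0.png",f["img"][:,:,::-1]); print(n,f["mtx"],f["k1"],f["view"])
E
```

```text
pics
clock 0.0
q [ 1.326   0.0875  0.1751  1.6598 -0.      1.5708]
qd [ 0.0018 -0.0011  0.0003 -0.0016  0.0027 -0.0009]
joint_efforts [ 6.00000e-04 -5.20387e+01  4.64801e+01  1.64000e-02 -0.00000e+00
  0.00000e+00]
ee_pos [0.1333 0.5334 0.2556]
ee_rot [ 1.221e-01  9.925e-01 -7.000e-04 -1.000e-04]
contact_force [-0.1068 -0.1984 -0.2234]
wrist_torque [-0.0179 -0.0182  0.0361]
gripper_force 0.0
grip_width 0.0858
0.025
scene [[500.336398     0.         320.7395023 ]
 [  0.         500.336398   240.82715008]
 [  0.           0.           1.        ]] -0.05017167984227628 [[ 0.14425988  0.98953557 -0.00290609 -0.13876659]
 [ 0.63358146 -0.09462205 -0.76786796 -0.259206  ]
 [-0.76010764  0.10893129 -0.64060156  1.47337158]
 [ 0.          0.          0.          1.        ]]
top [[521.23891082   0.         320.13613587]
 [  0.         521.23891082 228.88992522]
 [  0.           0.           1.        ]] -0.07761855273245234 [[-0.02538083 -0.99966837  0.00435391  0.0831164 ]
 [-0.98728688  0.02438239 -0.15706726  0.57217117]
 [ 0.15690901 -0.00828506 -0.98757831  1.19081595]
 [ 0.          0.          0.          1.        ]]
```

View pics/scene0.png

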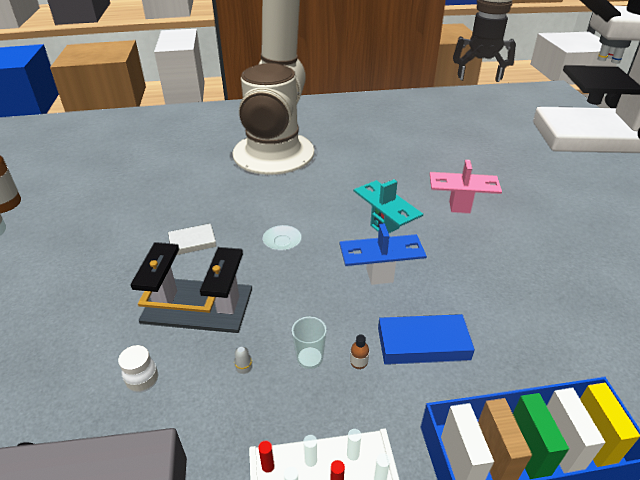

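View pics/top0.png

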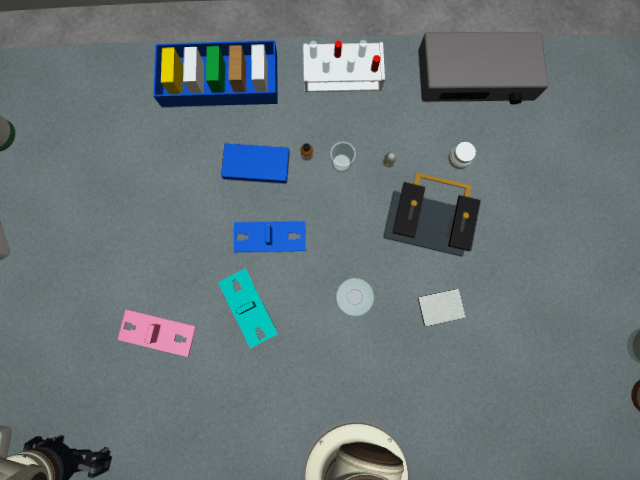

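The top view shows the blue caddy's fin at (268,235), with keyholes at about (242,238) and (295,237). The stand's ledges are at (409,210) and (465,222), with brass pins at (414,203) and (466,215), and its cross-bar is on the far side (+x). The scene view shows the caddy's plain box back facing the camera, so its front faces the robot.

Run:
```python
from cell import eyes
import cv2, numpy as np
t=cv2.imread("pics/top0.png"); s=cv2.imread("pics/scene0.png")
a=cv2.resize(t[215:260,225:315],None,fx=8,fy=8,interpolation=cv2.INTER_CUBIC)[:, :400*2]
b=cv2.resize(t[170:260,380:490],None,fx=4,fy=4,interpolation=cv2.INTER_CUBIC)
c=cv2.resize(s[215:295,330:430],None,fx=3,fy=3,interpolation=cv2.INTER_CUBIC)
W=np.zeros((600,780,3),np.uint8)
a=cv2.resize(a,(440,220)); 
W[:220,:440]=a; W[225:585,:440]=b; W[:240,445:745]=c
d=cv2.resize(s[225:335,125:265],None,fx=2.3,fy=2.3,interpolation=cv2.INTER_CUBIC); W[260:260+d.shape[0],445:445+d.shape[1]]=d
cv2.imwrite("pics/crop1.png",W)
```

```text
(no output)
```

View pics/crop1.png

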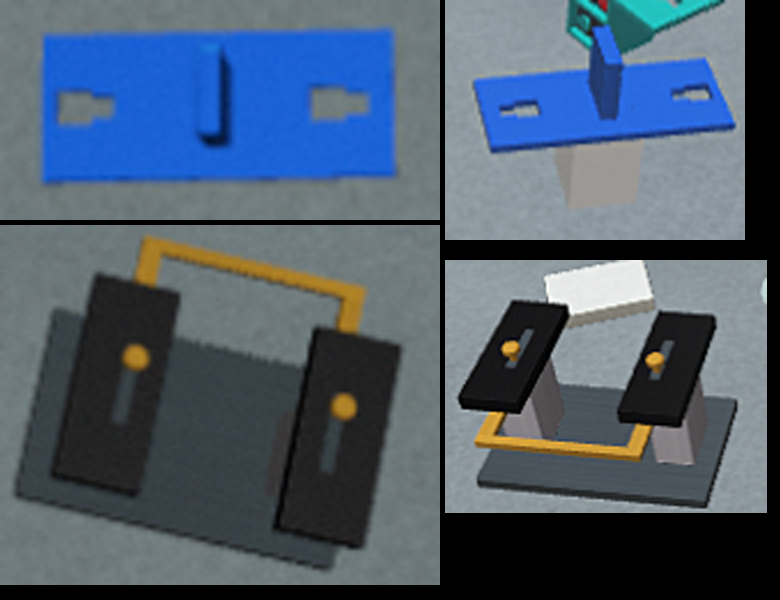

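The crops confirm it: the caddy's entry holes are on the image-left (world +y) side and its slots run right, so caddy x is about world +x. The pins sit towards the stand's back. Next I'll measure.

```bash
cat > h.py <<'E'
import cv2, numpy as np
def ray(f,uv):
    K,k=f["mtx"],f["k1"]
    n=cv2.undistortPoints(np.float64(uv).reshape(-1,1,2),K,np.array([k,0,0,0.])).reshape(-1,2)
    R,t=f["view"][:3,:3],f["view"][:3,3]
    return -R.T@t, np.c_[n,np.ones(len(n))]@R
def plane(f,uv,z):
    c,d=ray(f,uv); return c+d*((z-c[2])/d[:,2])[:,None]
def proj(f,P):
    P=np.float64(P).reshape(-1,3); V=f["view"]
    return cv2.projectPoints(P,cv2.Rodrigues(V[:3,:3])[0],V[:3,3],f["mtx"],np.array([f["k1"],0,0,0.]))[0].reshape(-1,2)
def tri(f1,u1,f2,u2):
    c1,d1=ray(f1,u1);c2,d2=ray(f2,u2);o=[]
    for a,b in zip(d1,d2):
        s=np.linalg.lstsq(np.c_[a,-b],c2-c1,rcond=None)[0]
        p,q=c1+s[0]*a,c2+s[1]*b; o.append(np.r_[(p+q)/2,np.linalg.norm(p-q)])
    return np.array(o)
def blobs(m,amin):
    n,l,s,c=cv2.connectedComponentsWithStats(m.astype(np.uint8)); return [(s[i],c[i],l==i) for i in range(1,n) if s[i,4]>=amin]
def hsv(f): return cv2.cvtColor(f["img"],cv2.COLOR_RGB2HSV)
def wcent(f,win,score):
    "weighted centroid of score(hsv) in window x0,y0,x1,y1"
    x0,y0,x1,y1=win; w=score(f["img"][y0:y1,x0:x1].astype(float)); w=np.clip(w,0,None)
    ys,xs=np.mgrid[y0:y1,x0:x1]; return np.array([(w*xs).sum(),(w*ys).sum()])/w.sum()
brass=lambda i:(lambda a:np.where(a>40,a,0))(i[:,:,0]-i[:,:,2])
E
python3 - <<'E'
from cell import eyes
from h import *
np.set_printoptions(precision=4,suppress=True)
T=eyes.grab_frame("top");S=eyes.grab_frame("scene")
print("cam",ray(T,[[0,0]])[0],ray(S,[[0,0]])[0])
for f,wins in((T,[(405,195,423,211),(457,207,475,224)]),(S,[(146,257,161,271),(208,260,224,275)])):
    c=[wcent(f,w,brass) for w in wins]; print(c); f["pins"]=np.array(c)
    print("pins z.122",plane(f,c,.122))
    print((brass(f["img"][wins[0][1]:wins[0][3],wins[0][0]:wins[0][2]].astype(float))>0).sum())
print("tri", tri(T,T["pins"],S,S["pins"][::-1]), tri(T,T["pins"],S,S["pins"]))
# caddy: blue
for nm,f,win in(("top",T,(228,215,312,258)),("scene",S,(335,220,430,265))):
    h=hsv(f);m=(h[:,:,0]>105)&(h[:,:,0]<125)&(h[:,:,1]>120)
    M=np.zeros_like(m);x0,y0,x1,y1=win;M[y0:y1,x0:x1]=m[y0:y1,x0:x1]
    b=max(blobs(M,100),key=lambda b:b[0][4]);f["b"]=b; print(nm,b[0],b[1])
    cn=max(cv2.findContours(b[2].astype(np.uint8),0,2)[0],key=cv2.contourArea)
    if nm=="top": 
        P=plane(T,cn.reshape(-1,2),.076)[:,:2]; r=cv2.minAreaRect(np.float32(P*1000)); print("rect",r)
        holes=[q for q in blobs(~m[y0:y1,x0:x1]&(cv2.drawContours(np.zeros(m.shape,np.uint8),[cn],-1,1,-1)[y0:y1,x0:x1]>0),8)]
        for q in holes: print("hole",q[0],q[1]+[x0,y0],plane(T,[q[1]+[x0,y0]],.076))
E
```

```text
cam [0.3802 0.079  1.2655] [ 1.3042 -0.0477  0.7444]
[array([413.5132, 202.6082]), array([465.5408, 214.9409])]
pins z.122 [[ 0.6165 -0.1419  0.122 ]
 [ 0.5855 -0.2581  0.122 ]]
34
[array([153.1321, 263.2734]), array([215.788 , 268.2823])]
pins z.122 [[ 0.5841 -0.2589  0.122 ]
 [ 0.6148 -0.1429  0.122 ]]
55
tri [[ 0.6162 -0.1422  0.1231  0.001 ]
 [ 0.5854 -0.2582  0.123   0.0007]] [[ 0.6196 -0.1931  0.1461  0.1104]
 [ 0.5893 -0.2     0.1193  0.1136]]
top [ 233  221   73   32 2109] [269.2385 236.1683]
rect ((555.342041015625, 187.30288696289062), (166.89247131347656, 71.42334747314453), 89.62517547607422)
hole [ 9 19 11  6 58] [241.5172 236.5   ] [[0.5559 0.2509 0.076 ]]
hole [61 18 11  6 57] [293.4912 235.5439] [[0.5551 0.1308 0.076 ]]
scene [ 340  223   87   42 2050] [381.8044 248.4863]
```

play_rows(dp=[[-0.03,-0.014,0],[-0.03,-0.014,0],[-0.03,-0.014,0],[-0.03,-0.014,0],[-0.03,-0.014,0],[-0.03,-0.014,0],[-0.03,-0.014,0],[-0.03,-0.014,0]], rotation=[[0,0,0],[0,0,0],[0,0,0],[0,0,0],[0,0,0],[0,0,0],[0,0,0],[0,0,0]])

```text
clock: 1.0
ee_pos: [0.3398, 0.3658, 0.2562]
ee_rot: [0.122, 0.993, -0.0, -0.0]
contact_force: [0.2, 1.0, -0.9]
grip_width: 0.0853
gripper_force: 0.0
```

play_rows(dp=[[-0.03,-0.014,0],[-0.03,-0.014,0],[-0.03,-0.014,0],[-0.03,-0.014,0],[-0.03,-0.014,0],[-0.03,-0.014,0],[-0.03,-0.014,0],[0,0,0]], rotation=[[0,0,-2],[0,0,-2],[0,0,-2],[0,0,-2],[0,0,-2],[0,0,-2],[0,0,-1.6],[0,0,0]])

```text
clock: 1.8
ee_pos: [0.5353, 0.2388, 0.255]
ee_rot: [0.005, 1.0, -0.001, -0.0]
contact_force: [0.2, 0.9, -0.7]
grip_width: 0.0855
gripper_force: 0.0
```

```bash
cat >> h.py <<'E'
from scipy.spatial.transform import Rotation as Ro
def goto(st,p,yaw,q=None):
    "tool-frame shift (mm) and turn (deg) from measured pose to p with tool y at world yaw+90, pointing down"
    R=Ro.from_quat(st["ee_rot"]); y=np.radians(yaw)
    D=np.array([[-np.cos(y),-np.sin(y),0],[-np.sin(y),np.cos(y),0],[0,0,-1]])
    G=Ro.from_matrix(D)
    print("pos",np.round(st["ee_pos"],4),"shift mm",np.round(R.inv().apply(np.array(p)-st["ee_pos"])*1000,2),"turn",np.round((R.inv()*G).as_rotvec(degrees=True),2),"F",np.round(st["contact_force"],1),"t",round(st["clock"],1))
E
python3 - <<'E'
from cell import monitor
from h import *
goto(monitor.read_state(),[.5555,.187,.2],-.4)
E
```

```text
pos [0.5353 0.2388 0.255 ] shift mm [-20.76 -51.58  55.  ] turn [-0.06 -0.05 -0.14] F [ 0.2  0.9 -0.7] t 1.8
```

play_rows(dp=[[-0.0105,-0.026,0.02],[-0.0105,-0.026,0.02],[0,0,0.015],[0,0,0],[0,0,0]], rotation=[[0,0,-0.1],[0,0,0],[0,0,0],[0,0,0],[0,0,0]])

```text
clock: 2.3
ee_pos: [0.553, 0.1889, 0.2017]
ee_rot: [0.003, 1.0, 0.0, -0.0]
contact_force: [0.6, -0.5, 1.2]
grip_width: 0.0854
gripper_force: 0.0
```

Run:
```python
from cell import monitor
from h import *
goto(monitor.read_state(),[.5555,.187,.11],-.4)
```

```text
pos [0.553  0.1889 0.2017] shift mm [-2.5  -1.93 91.66] turn [ 0.   -0.02  0.09] F [ 0.6 -0.5  1.2] t 2.3
```

play_rows(dp=[[0,0,0.02],[0,0,0.02],[0,0,0.015],[0,0,0.0],[0,0,0],[0,0,0]], rotation=[[0,0,0],[0,0,0],[0,0,0],[0,0,0],[0,0,0],[0,0,0]])

```text
clock: 2.9
ee_pos: [0.5539, 0.1889, 0.1477]
ee_rot: [0.003, 1.0, 0.0, 0.001]
contact_force: [0.1, -0.7, 0.6]
grip_width: 0.0854
gripper_force: 0.0
```

Run:
```python
from cell import monitor
from h import *
goto(monitor.read_state(),[.5555,.187,.11],-.4)
```

```text
pos [0.5539 0.1889 0.1477] shift mm [-1.55 -1.93 37.7 ] turn [0.03 0.1  0.09] F [ 0.1 -0.7  0.6] t 2.9
```

play_rows(dp=[[-0.0015,-0.002,0.01],[0,0,0.01],[0,0,0.01],[0,0,0.0075],[0,0,0],[0,0,0]], rotation=[[0,0,0],[0,0,0],[0,0,0],[0,0,0],[0,0,0],[0,0,0]])

```text
clock: 3.5
ee_pos: [0.5548, 0.1866, 0.1086]
ee_rot: [0.003, 1.0, -0.0, -0.0]
contact_force: [0.6, 0.1, -0.5]
grip_width: 0.0853
gripper_force: 0.0
```

play_rows(dp=[[0,0,0],[0,0,0],[0,0,0],[0,0,0],[0,0,0],[0,0,0],[0,0,0],[0,0,0]], rotation=[[0,0,0],[0,0,0],[0,0,0],[0,0,0],[0,0,0],[0,0,0],[0,0,0],[0,0,0]], fingers=1)

```text
clock: 4.3
ee_pos: [0.555, 0.1867, 0.109]
ee_rot: [0.003, 1.0, 0.0, 0.0]
contact_force: [-0.9, 0.9, 1.8]
grip_width: 0.0113
gripper_force: 59.0
```

play_rows(dp=[[0,0,0],[0,0,0],[0,0,0],[0,0,0]], rotation=[[0,0,0],[0,0,0],[0,0,0],[0,0,0]])

```text
clock: 4.7
ee_pos: [0.555, 0.1867, 0.109]
ee_rot: [0.003, 1.0, 0.0, 0.0]
contact_force: [0.2, 1.0, 2.8]
grip_width: 0.0114
gripper_force: 59.2
```

Run:
```python
from cell import monitor,eyes
from h import *
s=monitor.read_state()
goto(s,[.5555,.187,.11],-.4)
print(s["wrist_torque"],s["joint_efforts"])
```

```text
pos [0.555  0.1867 0.109 ] shift mm [-0.46  0.32 -1.02] turn [0.02 0.02 0.08] F [0.2 1.  2.8] t 4.7
[ 0.36174433 -0.0220985  -0.05116448] [-9.10153650e-01 -5.53680289e+01  4.48651850e+01  2.72430712e-01
 -4.57680104e-01 -3.02611348e-03]
```

play_rows(dp=[[0,0,-0.005],[0,0,-0.02],[0,0,-0.025],[0,0,-0.025],[0,0,-0.025],[0,0,-0.025],[0,0,-0.025],[0,0,0]], rotation=[[0,0,0],[0,0,0],[0,0,0],[0,0,0],[0,0,0],[0,0,0],[0,0,0],[0,0,0]])

```text
clock: 5.5
ee_pos: [0.5556, 0.1866, 0.2617]
ee_rot: [0.003, 1.0, 0.0, 0.002]
contact_force: [0.3, 0.2, -4.1]
grip_width: 0.0113
gripper_force: 58.8
```

Run:
```python
from cell import monitor,eyes
from h import *
s=monitor.read_state()
goto(s,[.5987,-.2079,.26],-14.9); print(s["q"])
```

```text
pos [0.5556 0.1866 0.2617] shift mm [ -45.43 -394.24    1.55] turn [ 0.08  0.21 14.57] F [ 0.3  0.2 -4.1] t 5.5
[ 3.24176591e-01  1.73946969e-01  2.82859456e-01  1.67586980e+00
 -3.41148358e-04  3.29999672e-01]
```

play_rows(dp=[[-0.003,-0.015,0],[-0.003,-0.026,0],[-0.003,-0.026,0],[-0.003,-0.026,0],[-0.003,-0.026,0],[-0.003,-0.026,0],[-0.003,-0.026,0],[-0.003,-0.026,0]], rotation=[[0,0,0],[0,0,0],[0,0,0],[0,0,0],[0,0,0],[0,0,0],[0,0,0],[0,0,0]])

```text
clock: 6.3
ee_pos: [0.5771, -0.0125, 0.2565]
ee_rot: [0.003, 1.0, -0.0, -0.002]
contact_force: [0.8, 0.9, -2.8]
grip_width: 0.0113
gripper_force: 58.9
```

play_rows(dp=[[-0.003,-0.026,0],[-0.003,-0.026,0],[-0.003,-0.026,0],[-0.003,-0.026,0],[-0.003,-0.026,0],[-0.003,-0.026,0],[-0.003,-0.026,0],[0,-0.01,0]], rotation=[[0,0,0],[0,0,0],[0,0,0],[0,0,0],[0,0,0],[0,0,0],[0,0,0],[0,0,0]])

```text
clock: 7.1
ee_pos: [0.5969, -0.2054, 0.256]
ee_rot: [0.004, 1.0, 0.0, -0.002]
contact_force: [0.6, 0.9, -3.6]
grip_width: 0.0112
gripper_force: 59.0
```

play_rows(dp=[[0,0,0],[0,0,0],[0,0,0],[0,0,0],[0,0,0],[0,0,0],[0,0,0]], rotation=[[0,0,3],[0,0,3],[0,0,3],[0,0,3],[0,0,2.5],[0,0,0],[0,0,0]])

```text
clock: 7.8
ee_pos: [0.5973, -0.2027, 0.2578]
ee_rot: [0.128, 0.992, 0.0, -0.001]
contact_force: [1.0, 0.1, -4.4]
grip_width: 0.0114
gripper_force: 59.0
```

Run:
```python
from cell import monitor,eyes
from h import *
s=monitor.read_state()
goto(s,[.5987,-.2079,.23],-14.9); print(s["q"])
```

```text
pos [ 0.5973 -0.2027  0.2578] shift mm [-2.72 -4.72 27.79] turn [ 0.   -0.09  0.15] F [ 1.   0.1 -4.4] t 7.8
[-3.27050759e-01  2.92141802e-01  4.15762923e-01  1.69597286e+00
 -8.35290005e-05 -6.95602213e-02]
```

play_rows(dp=[[-0.003,-0.005,0],[0,0,0],[0,0,0.02],[0,0,0.02],[0,0,0.02],[0,0,0.015],[0,0,0],[0,0,0]], rotation=[[0,0,0.15],[0,0,0],[0,0,0],[0,0,0],[0,0,0],[0,0,0],[0,0,0],[0,0,0]])

```text
clock: 8.6
ee_pos: [0.5993, -0.2084, 0.1841]
ee_rot: [0.13, 0.991, 0.0, -0.0]
contact_force: [0.3, -1.1, -2.9]
grip_width: 0.0112
gripper_force: 58.8
```

Run:
```python
from cell import monitor,eyes
from h import *
s=monitor.read_state()
goto(s,[.5987,-.2079,.175],-14.9)
T=eyes.grab_frame("top");S=eyes.grab_frame("scene")
np.savez("hov.npz",T=T["img"],S=S["img"])
a=cv2.resize(T["img"][160:270,370:500],None,fx=4,fy=4,interpolation=cv2.INTER_CUBIC)
b=cv2.resize(S["img"][190:330,110:270],None,fx=1.7,fy=1.7,interpolation=cv2.INTER_CUBIC)
W=np.zeros((440,800,3),np.uint8);W[:440,:520]=a;W[:b.shape[0],525:525+b.shape[1]]=b
cv2.imwrite("pics/hov.png",W[:,:,::-1])
```

```text
pos [ 0.5993 -0.2084  0.1841] shift mm [0.71 0.28 9.13] turn [ 0.   -0.01 -0.07] F [ 0.3 -1.1 -2.9] t 8.6
```

View pics/hov.png

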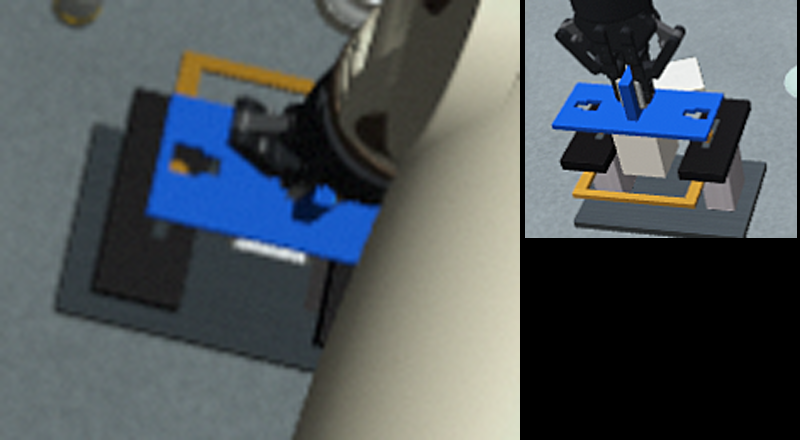

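The hover view shows the plate over the stand, with the left hole at crop (195,160) and the brass head at its lower-left, as parallax predicts. In the scene view both holes are visible.

Run:
```python
from cell import eyes,monitor
from h import *
np.set_printoptions(precision=4,suppress=True)
T=eyes.grab_frame("top");S=eyes.grab_frame("scene")
T0={**T,"img":cv2.imread("pics/top0.png")[:,:,::-1].copy()};S0={**S,"img":cv2.imread("pics/scene0.png")[:,:,::-1].copy()}
def holes(f,win,z,nm):
    x0,y0,x1,y1=win; I=f["img"][y0:y1,x0:x1].astype(float)
    B=cv2.resize(I,None,fx=4,fy=4,interpolation=cv2.INTER_LINEAR)
    m=((B[:,:,2]-B[:,:,0])>70).astype(np.uint8)
    n,l,s,c=cv2.connectedComponentsWithStats(m); k=1+np.argmax(s[1:,4]); m=(l==k).astype(np.uint8)
    cs,h=cv2.findContours(m,cv2.RETR_CCOMP,cv2.CHAIN_APPROX_NONE)
    for q,hh in zip(cs,h[0]):
        if hh[3]>=0 and cv2.contourArea(q)>250:
            M=cv2.moments(q); u=np.array([M["m10"],M["m01"]])/M["m00"]; u=(u+.5)/4-.5+[x0,y0]
            r=cv2.minAreaRect(plane(f,(q.reshape(-1,2)+.5)/4-.5+[x0,y0],z)[:,:2].astype(np.float32)*1000)
            print(nm,"hole",u,M["m00"]/16,plane(f,[u],z)[0],r)
holes(T0,(228,215,312,258),.076,"T0"); holes(S0,(335,220,430,265),.076,"S0")
z=monitor.read_state()["ee_pos"][2]-.109+.076
print(monitor.read_state()["ee_pos"])
holes(S,(120,230,240,275),z,"S"); holes(T,(400,180,450,225),z,"T")
```

```text
T0 hole [241.3137 236.5687] 59.75 [0.5557 0.2514 0.076 ] ((555.544189453125, 249.8101348876953), (26.14796257019043, 15.15768814086914), 88.6091079711914)
T0 hole [293.3    235.6497] 60.65625 [0.5549 0.1313 0.076 ] ((554.9340209960938, 129.9726104736328), (26.574033737182617, 15.147649765014648), 88.58983612060547)
S0 hole [355.628  251.3582] 35.15625 [0.5546 0.1313 0.076 ] ((554.6069946289062, 129.2557830810547), (25.948440551757812, 12.124760627746582), 89.3637924194336)
S0 hole [412.6365 245.938 ] 34.5625 [0.5553 0.251  0.076 ] ((555.244140625, 248.9995880126953), (26.230022430419922, 12.454620361328125), 87.92862701416016)
[ 0.5997 -0.2085  0.185 ]
S hole [211.0628 257.2833] 41.71875 [ 0.6177 -0.1471  0.152 ] ((617.01953125, -149.29119873046875), (26.217449188232422, 11.234577178955078), 74.58843231201172)
S hole [147.089  252.3316] 39.03125 [ 0.5869 -0.2629  0.152 ] ((586.3758544921875, -265.0849609375), (25.79826545715332, 11.251333236694336), 76.06719207763672)
T hole [417.7111 199.6781] 69.34375 [ 0.6166 -0.1457  0.152 ] ((615.7499389648438, -146.97178649902344), (27.774791717529297, 17.259998321533203), 73.40160369873047)
```

play_rows(dp=[[0.0015,0,0],[0,0,0.005],[0,0,0.005],[0,0,0.004],[0,0,0],[0,0,0]], rotation=[[0,0,0],[0,0,0],[0,0,0],[0,0,0],[0,0,0],[0,0,0]])

```text
clock: 9.4
ee_pos: [0.5978, -0.2079, 0.1696]
ee_rot: [0.13, 0.991, 0.0, -0.0]
contact_force: [-0.6, 0.3, -4.0]
grip_width: 0.011
gripper_force: 58.9
```

Run:
```python
from cell import monitor
from h import *
goto(monitor.read_state(),[.5982,-.2082,.166],-14.9)
```

```text
pos [ 0.5978 -0.2079  0.1696] shift mm [-0.47 -0.24  3.58] turn [ 0.   -0.02 -0.08] F [-0.6  0.3 -4. ] t 9.4
```

play_rows(dp=[[0,0,0.001],[0,0,0.001],[0,0,0.001],[0,0,0.001],[0,0,0.001],[0,0,0.0005],[0,0,0]], rotation=[[0,0,0],[0,0,0],[0,0,0],[0,0,0],[0,0,0],[0,0,0],[0,0,0]])

```text
clock: 10.1
ee_pos: [0.5978, -0.2079, 0.1642]
ee_rot: [0.13, 0.991, -0.0, -0.0]
contact_force: [0.5, 0.0, -3.0]
grip_width: 0.0112
gripper_force: 58.9
```

play_rows(dp=[[0,0,0.001],[0,0,0.0005],[0,0,0]], rotation=[[0,0,0],[0,0,0],[0,0,0]])

```text
clock: 10.4
ee_pos: [0.5978, -0.2079, 0.1627]
ee_rot: [0.13, 0.991, -0.0, -0.0]
contact_force: [-0.4, 1.1, -3.9]
grip_width: 0.0117
gripper_force: 58.9
```

play_rows(dp=[[0,0,0.0005],[0,0,0.0005],[0,0,0]], rotation=[[0,0,0],[0,0,0],[0,0,0]])

```text
clock: 10.7
ee_pos: [0.5979, -0.2079, 0.1617]
ee_rot: [0.13, 0.991, 0.0, -0.0]
contact_force: [-0.3, -0.2, -3.5]
grip_width: 0.0119
gripper_force: 58.9
```

play_rows(dp=[[0,0,0.0005],[0,0,0.0005],[0,0,0]], rotation=[[0,0,0],[0,0,0],[0,0,0]])

```text
clock: 11.0
ee_pos: [0.5979, -0.2079, 0.1607]
ee_rot: [0.13, 0.991, 0.0, -0.0]
contact_force: [-0.1, 0.9, -2.7]
grip_width: 0.0115
gripper_force: 58.9
```

Run:
```python
from cell import monitor,eyes
from h import *
s=monitor.read_state(); print(s["wrist_torque"],s["contact_force"])
T=eyes.grab_frame("top");S=eyes.grab_frame("scene")
a=cv2.resize(T["img"][180:230,395:445],None,fx=8,fy=8,interpolation=cv2.INTER_CUBIC)
b=cv2.resize(S["img"][230:290,125:245],None,fx=6,fy=6,interpolation=cv2.INTER_CUBIC)[:360,:]
W=np.zeros((600,780,3),np.uint8);W[:240,:400]=a[60:300];W[240:600,:720]=b
cv2.imwrite("pics/c2.png",W[:,:,::-1])
```

```text
[0.03458761 0.00930744 0.00697081] [-0.14279663  0.94239259 -2.73488974]
```

View pics/c2.png

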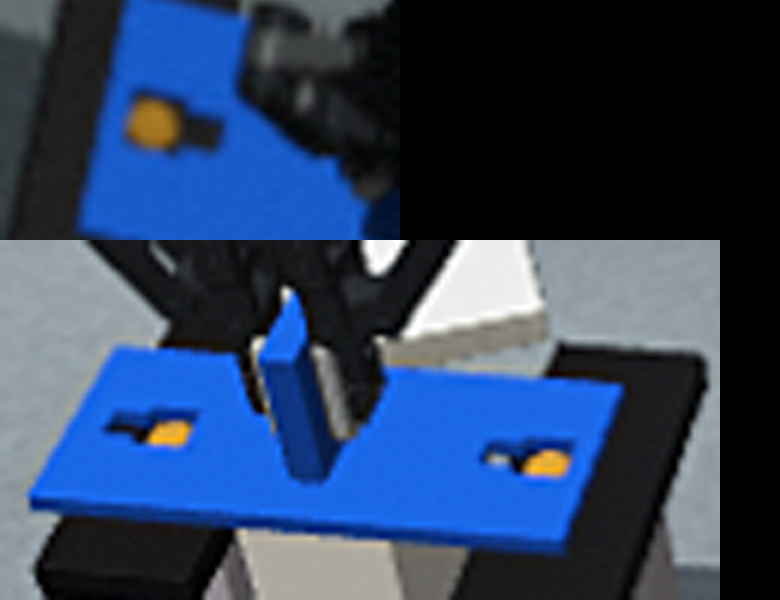

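Both brass heads are visible inside the entry holes (top crop (152,125), scene crop (168,432) and (545,462)), and there's no contact force. I'll keep lowering.

play_rows(dp=[[0,0,0.001],[0,0,0.001],[0,0,0.001],[0,0,0.0005],[0,0,0]], rotation=[[0,0,0],[0,0,0],[0,0,0],[0,0,0],[0,0,0]])

```text
clock: 11.6
ee_pos: [0.5978, -0.2079, 0.1571]
ee_rot: [0.13, 0.991, 0.0, -0.0]
contact_force: [-0.1, 0.1, -2.7]
grip_width: 0.0111
gripper_force: 58.9
```

play_rows(dp=[[0,0,0.001],[0,0,0.001],[0,0,0.001],[0,0,0.001],[0,0,0]], rotation=[[0,0,0],[0,0,0],[0,0,0],[0,0,0],[0,0,0]])

```text
clock: 12.1
ee_pos: [0.5978, -0.2079, 0.153]
ee_rot: [0.13, 0.991, 0.0, -0.0]
contact_force: [-0.1, 0.5, -2.7]
grip_width: 0.0115
gripper_force: 58.9
```

play_rows(dp=[[0,0,0.0005],[0,0,0.0005],[0,0,0.0005],[0,0,0.0005],[0,0,0]], rotation=[[0,0,0],[0,0,0],[0,0,0],[0,0,0],[0,0,0]])

```text
clock: 12.6
ee_pos: [0.5979, -0.2079, 0.1512]
ee_rot: [0.13, 0.991, 0.0, -0.0]
contact_force: [-0.0, -0.4, -3.5]
grip_width: 0.0113
gripper_force: 58.9
```

play_rows(dp=[[0,0,0.0005],[0,0,0.0005],[0,0,0]], rotation=[[0,0,0],[0,0,0],[0,0,0]])

```text
clock: 12.9
ee_pos: [0.5979, -0.2079, 0.1502]
ee_rot: [0.13, 0.991, 0.0, -0.0]
contact_force: [-0.2, 0.6, -2.8]
grip_width: 0.0113
gripper_force: 58.9
```

play_rows(dp=[[0,0,0.0005],[0,0,0],[0,0,0]], rotation=[[0,0,0],[0,0,0],[0,0,0]])

```text
clock: 13.2
ee_pos: [0.5979, -0.2079, 0.1498]
ee_rot: [0.13, 0.991, -0.0, 0.0]
contact_force: [0.4, -0.1, -3.0]
grip_width: 0.0114
gripper_force: 58.9
```

play_rows(dp=[[0,0,0.0005],[0,0,0],[0,0,0]], rotation=[[0,0,0],[0,0,0],[0,0,0]])

```text
clock: 13.5
ee_pos: [0.5979, -0.2079, 0.1493]
ee_rot: [0.13, 0.991, 0.0, -0.0]
contact_force: [-0.3, 0.3, -3.0]
grip_width: 0.0114
gripper_force: 58.9
```

play_rows(dp=[[0,0,0.0005],[0,0,0],[0,0,0]], rotation=[[0,0,0],[0,0,0],[0,0,0]])

```text
clock: 13.8
ee_pos: [0.5979, -0.2079, 0.149]
ee_rot: [0.13, 0.991, -0.0, 0.0]
contact_force: [-0.4, 0.2, -1.0]
grip_width: 0.0112
gripper_force: 59.2
```

play_rows(dp=[[0,0,0.0003],[0,0,0],[0,0,0]], rotation=[[0,0,0],[0,0,0],[0,0,0]])

```text
clock: 14.1
ee_pos: [0.5979, -0.2079, 0.149]
ee_rot: [0.13, 0.991, -0.0, 0.0]
contact_force: [-1.9, 1.2, 3.0]
grip_width: 0.0113
gripper_force: 59.8
```

play_rows(dp=[[0,0,0.0003],[0,0,0],[0,0,0]], rotation=[[0,0,0],[0,0,0],[0,0,0]])

```text
clock: 14.4
ee_pos: [0.5979, -0.2079, 0.1489]
ee_rot: [0.13, 0.991, -0.0, 0.0]
contact_force: [-2.6, 1.1, 5.2]
grip_width: 0.0114
gripper_force: 60.3
```

The plate is resting on the ledges at the expected height (TCP 0.149). I'll slide left now.

play_rows(dp=[[0,0.001,-0.0003],[0,0.001,0],[0,0.001,0],[0,0.001,0],[0,0,0]], rotation=[[0,0,0],[0,0,0],[0,0,0],[0,0,0],[0,0,0]])

```text
clock: 14.9
ee_pos: [0.5992, -0.2044, 0.149]
ee_rot: [0.13, 0.991, -0.0, 0.001]
contact_force: [-0.9, -4.2, 6.6]
grip_width: 0.0111
gripper_force: 60.4
```

play_rows(dp=[[0,0.001,0],[0,0.001,0],[0,0.001,0],[0,0.001,0],[0,0,0]], rotation=[[0,0,0],[0,0,0],[0,0,0],[0,0,0],[0,0,0]])

```text
clock: 15.4
ee_pos: [0.6003, -0.2005, 0.149]
ee_rot: [0.13, 0.991, -0.0, 0.001]
contact_force: [-0.9, -3.8, 5.2]
grip_width: 0.0113
gripper_force: 60.4
```

play_rows(dp=[[0,0.001,0],[0,0.001,0],[0,0.001,0],[0,0.001,0],[0,0,0]], rotation=[[0,0,0],[0,0,0],[0,0,0],[0,0,0],[0,0,0]])

```text
clock: 15.9
ee_pos: [0.6013, -0.1966, 0.149]
ee_rot: [0.13, 0.991, -0.0, 0.001]
contact_force: [-1.7, -4.3, 4.5]
grip_width: 0.0111
gripper_force: 60.4
```

play_rows(dp=[[0,0.001,0],[0,0.001,0],[0,0.001,0],[0,0,0]], rotation=[[0,0,0],[0,0,0],[0,0,0],[0,0,0]])

```text
clock: 16.3
ee_pos: [0.6021, -0.1937, 0.1489]
ee_rot: [0.13, 0.991, -0.0, 0.001]
contact_force: [-1.2, -3.6, 6.1]
grip_width: 0.0113
gripper_force: 60.4
```

play_rows(dp=[[0,0.0005,0],[0,0.0005,0],[0,0,0]], rotation=[[0,0,0],[0,0,0],[0,0,0]])

```text
clock: 16.6
ee_pos: [0.6023, -0.1928, 0.149]
ee_rot: [0.13, 0.991, -0.0, 0.001]
contact_force: [-1.1, -4.9, 5.3]
grip_width: 0.0113
gripper_force: 60.4
```

play_rows(dp=[[0,0.0005,0],[0,0,0],[0,0,0]], rotation=[[0,0,0],[0,0,0],[0,0,0]])

```text
clock: 16.9
ee_pos: [0.6024, -0.1924, 0.149]
ee_rot: [0.131, 0.991, -0.0, 0.001]
contact_force: [-1.8, -4.3, 5.0]
grip_width: 0.0116
gripper_force: 60.4
```

play_rows(dp=[[0,0.0005,0],[0,0,0],[0,0,0]], rotation=[[0,0,0],[0,0,0],[0,0,0]])

```text
clock: 17.2
ee_pos: [0.6025, -0.1919, 0.149]
ee_rot: [0.13, 0.991, -0.0, 0.001]
contact_force: [-0.9, -4.8, 5.1]
grip_width: 0.0118
gripper_force: 60.4
```

play_rows(dp=[[0,0.0004,0],[0,0,0],[0,0,0]], rotation=[[0,0,0],[0,0,0],[0,0,0]])

```text
clock: 17.5
ee_pos: [0.6026, -0.1918, 0.149]
ee_rot: [0.131, 0.991, -0.001, 0.0]
contact_force: [-2.2, -6.8, 5.0]
grip_width: 0.0111
gripper_force: 60.4
```

play_rows(dp=[[0,0.0004,0],[0,0,0],[0,0,0]], rotation=[[0,0,0],[0,0,0],[0,0,0]])

```text
clock: 17.8
ee_pos: [0.6026, -0.1917, 0.149]
ee_rot: [0.131, 0.991, -0.001, 0.0]
contact_force: [-1.9, -7.1, 5.6]
grip_width: 0.0117
gripper_force: 60.4
```

play_rows(dp=[[0,0.0003,0],[0,0,0],[0,0,0]], rotation=[[0,0,0],[0,0,0],[0,0,0]])

```text
clock: 18.1
ee_pos: [0.6026, -0.1917, 0.149]
ee_rot: [0.131, 0.991, -0.001, 0.0]
contact_force: [-2.4, -8.8, 6.1]
grip_width: 0.0112
gripper_force: 60.4
```

It has come to its stop. I'll ease the load, open partway (which keeps the fingers clear of the pins) and lift.

play_rows(dp=[[0,-0.0007,0],[0,0,0],[0,0,0]], rotation=[[0,0,0],[0,0,0],[0,0,0]])

```text
clock: 18.4
ee_pos: [0.6026, -0.1917, 0.149]
ee_rot: [0.131, 0.991, -0.001, 0.001]
contact_force: [-1.3, -5.1, 5.5]
grip_width: 0.0118
gripper_force: 60.4
```

play_rows(dp=[[0,0,0],[0,0,0],[0,0,0],[0,0,0],[0,0,0],[0,0,0]], rotation=[[0,0,0],[0,0,0],[0,0,0],[0,0,0],[0,0,0],[0,0,0]], fingers=0.6)

```text
clock: 19.0
ee_pos: [0.6024, -0.191, 0.1484]
ee_rot: [0.13, 0.991, 0.0, -0.0]
contact_force: [0.1, -0.4, 0.2]
grip_width: 0.0339
gripper_force: 0.0
```

play_rows(dp=[[0,0,-0.005],[0,0,-0.01],[0,0,-0.02],[0,0,-0.03],[0,0,-0.03],[0,0,-0.03],[0,0,0],[0,0,0]], rotation=[[0,0,0],[0,0,0],[0,0,0],[0,0,0],[0,0,0],[0,0,0],[0,0,0],[0,0,0]])

```text
clock: 19.8
ee_pos: [0.6027, -0.1912, 0.2748]
ee_rot: [0.13, 0.991, -0.0, 0.001]
contact_force: [0.5, 0.4, 0.8]
grip_width: 0.0344
gripper_force: 0.0
```

Run:
```python
from cell import eyes
import cv2,numpy as np
T=eyes.grab_frame("top");S=eyes.grab_frame("scene")
W=np.zeros((600,800,3),np.uint8)
W[:480,:640]=S["img"]
b=cv2.resize(S["img"][225:295,115:255],None,fx=4,fy=4,interpolation=cv2.INTER_CUBIC); W[320:600,:560]=b
a=cv2.resize(T["img"][160:270,380:460],None,fx=3,fy=3,interpolation=cv2.INTER_CUBIC); W[270:600,560:800]=a
cv2.imwrite("pics/fin.png",W[:,:,::-1])
```

```text
(no output)
```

View pics/fin.png

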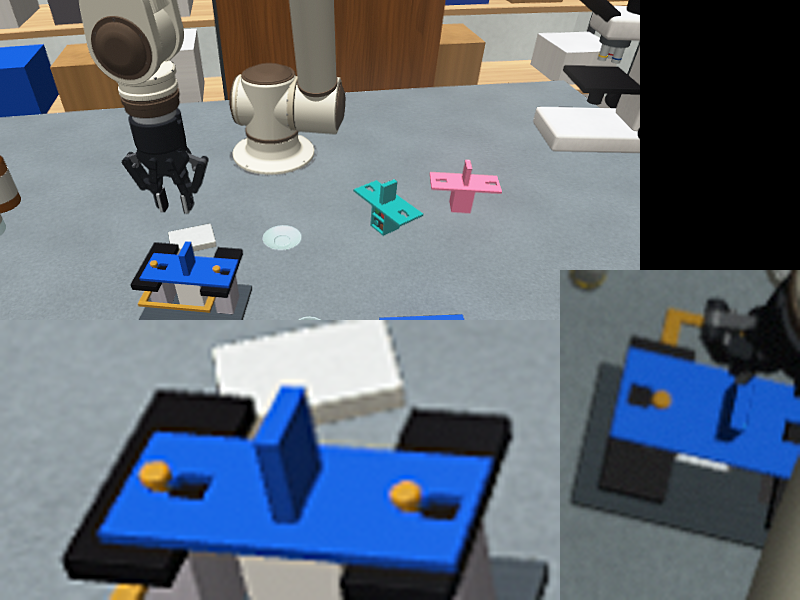

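The caddy lies flat on the ledges with both brass heads at the slot ends (zoomed crop (155,475) and (405,495)), and the gripper is clear.

```bash
python3 -c "
from cell import job; print(job.hand_in())"
```

```text
the job is handed in; nothing more can be done
None
```

The filter caddy is hanging on the stand with its front facing the stand's front, its plate flat on the ledges and both pins at the slot ends; I let go and handed the job in at about 20 s.

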